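# Wedge the polisher's motor up off its rests and hold it for the belt

## Robot

A 6-joint arm with a two-finger parallel gripper is mounted at the origin on the work surface; the furniture and walls round the work are solid. World frame = base frame: x ahead of the robot, y to its left, z up, the work surface at z = 0. Lengths are in m, angles in rad, forces in N, time in s.
With the tool pointing down it reaches from about 0.15 to 0.775 m from the base axis. Payload 6.1 kg.
Tool frame: the origin (TCP) lies midway between the tips of the shut fingers; the grasp point (between the pads) lies 19 mm behind it (arm.grip_depth is the distance from the TCP to the grasp point, in m); z points along the fingers, y is the line along which they close (so a half turn about z gives the same grasp; the last joint's range is limited). The gripper opens to 85 mm and grips with 20 to 120 N. Pads are 22 mm wide; open, the fingers measure 114 mm over their backs; the gripper's body (76 mm by 85 mm) begins 54 mm behind the grasp point. The pads swing forward as they close: fully open they stand 13 mm farther back than shut.
Start: joints at [1.269, 0.126, -0.04, 1.405, 0, 1.571], TCP at [0.156, 0.501, 0.231] pointing down, gripper open.
Joint ranges: [-2.72, 2.72], [-0.95, 1.95], [-1.27, 1.35], [-1.78, 2.02], [-1.46, 1.47], [-3.14, 3.14]. Speed limits (rad/s): [2.39, 2.39, 3.01, 3.14, 3.14, 3.14].

## Interface

Orientations are given as a unit quaternion [x, y, z, w].
In Python, from rig import sensors, optics, job, arm gives the robot as it stands. The module is installed in compiled form; this text tells all that it offers.
- The arm moves only by the tool carry_out, never from a script. Its argument "increments" is one flat list of numbers, 7 for each row, row after row: the turn, a rotation vector about the tool's x, y, z in units of 6 degrees (1.0 is 6 degrees), then the shift along the tool's x, y, z in units of 50 mm (1.0 is 50 mm), then the opening, from -1 (shut) to 1 (fully open). A call has 1 to 20 rows; each row shifts and turns the commanded pose from where the row before left it, along the tool's axes as they then stand; what a row does not reach is not made up. A row lasts 1/10 s, in which the tool goes at most 50 mm and 8.59 degrees, less where a joint would pass 70% of its speed; a pose out of reach is approached as far as the arm can. A call is refused whole if a number of a shift passes 1 or a number of a turn 1, either way. A call with a gripper value outside its range is refused whole. The fingers move at their own pace and stop on an object; "grip_force" is the grip in N (left out, the last holds). Time passes only in rows, so rows that do not move let the fingers close. It gives the time, the measured TCP pose, the force, the opening and the grip force at its end, in the units of the state.
- sensors.get_obs(): the state, without advancing time (a new reading comes with each control period).
- optics.get_image(name): name is "scene" or "top" or "wrist"; returns a dict with "img" (400x640x3 uint8, blue, green, red), "depth" (400x640 float32, m along the optical axis (not along the pixel's ray), 0 where there is no reading), "mtx" (3x3 intrinsics, pixels), "pose" (4x4, takes a point from camera to world coordinates); the wrist camera has in their place "mount" (4x4, takes a point from camera to tool coordinates, whose origin is the TCP and whose axes are the flange's). Camera axes: x right, y up, looking along -z (the intrinsics and any distortion apply to the point x, -y, -z); pixel columns grow to the right and rows downward; lengths in m; the calibration is good to about 2 mm. A picture is of the moment at which its call begins: read the wrist's pose just before it.
- job.sign_off(): hands the job in; it is judged then, once.
The state is a dict: "t": time; "q": joint angles; "dq": joint speeds; "effort": joint torques, N m; "eef_pos": TCP position; "ee_rot": TCP orientation; "contact_force": force on the tool from outside, world axes, zero at the start; "moment": the same for the moment, N m; "gripper_width": opening from 0.0 (shut) to 1.0 (fully open); "finger_force": force on a finger pad.
Only numpy, scipy, OpenCV 4.12 (cv2) and the standard library are available. Lean on these libraries where they do the work, as an engineer would, in place of code of your own. Each camera call takes 0.05 s, during which the arm holds its last target. There are 200 camera calls.

## Task

The belt of this small bench polisher is to be replaced: first make the machine safe by pushing the mushroom stop button on its pedestal fully down. Then slide the long wooden wedge, thin end first and flat on the table, straight in under the middle of the hinged motor plate's front lip until the plate has just lifted off its two rubber rests, the lip about 5 mm up. Finish holding the wedge there in the gripper, the plate resting on the wedge alone, and leave the other things on the bench where they are.

Things in the scene. Friction and masses are not known exactly. Their poses are not given: they have to be found in the camera images.
- polisher: Bench polisher fixed to the table. Origin on the table midway between its side rails; x = the way the wedge goes in, z up. Rails 8 mm thick along x at y = +-(52..80) mm, x = -70..120 mm, bare table between. Pedestal x = 75..123 mm, pulley and felt wheel beside it to y = +-118, 154 mm high. Motor x = -46..22 mm, to 112 mm high.
- stop_button (a joint): Travel of the mushroom stop button in m: 0 = up (as it starts), 0.008 = fully down. It moves straight down, resists with about 4 N of friction all the way, has no spring and stays where it is pushed.
- stop_top (a point): Centre of the top of the mushroom button (37 mm diameter head), about 188 mm above the table when up. It is at x = 99, y = 0 mm in the polisher's frame; nothing nearby is higher.
- motor_plate (a joint): Angle of the hinged motor plate in rad: 0 = down on its two rubber rests, grows as its front lip is lifted; the lip is 130 mm from the hinge pin, so 0.038 rad is 5 mm of lift at the lip. Plate and motor weigh about 1.1 kg; about 5 N at the lip lifts it, and it falls back when not supported.
- plate_lip (a point): Middle of the underside of the plate's front lip, a round bar 10 mm thick and 114 mm long across the machine. At rest at x = -75, y = 0 mm in the polisher's frame, 12 mm above the table.
- wedge: Plain wooden wedge, loose, 80 g, 180 long, 38 mm wide, upright parallel sides. Origin mid underside; x points to the thin end, z up. Top slopes evenly from 4 mm thick at the tip (x = +90) to 29 mm at the heel (x = -90): 0.14 mm per mm. Starts flat on the table in one of two lanes side by side, the offcut in the other.
- wedge_tip (a point): Middle of the lower edge of the wedge's thin end.
- wedge_heel (a point): Middle of the lower edge of the wedge's thick end.
- offcut: Rectangular pine block, 47 x 140 x 45 mm, loose, not needed. Origin at the centre of its underside, long axis y.
- screw_jar: Small jar of screws, 58 mm diameter, 86 mm high, loose bystander. Origin at the centre of its underside.

How it is judged:
On the way, in this order (a step that is already met when the one before it is completed fails the run):
1. the stop button is pushed fully down (value of joint stop_button above 0.006 m), for 0.1 s.
2. the wedge has lifted the motor plate off its rests (value of joint motor_plate above 0.0155 rad and contact force between wedge and motor_plate above 1.5 N and contact force between each of the arm, the fingers and motor_plate below 0.5 N), for 0.2 s.
At the end, for the whole second after the job is handed in: Stop down over 6 of 8 mm; plate lip 2 to 9 mm up (0.0155 to 0.07 rad), on the wedge alone (over 1.5 N); wedge flat on the table (4 mm, 0.07 rad), thin end in, within 30 mm of the middle and 0.2 rad of straight, at rest, still held by the fingers (over 2 N); offcut and jar within 40 mm (all of step 2 and value of joint stop_button above 0.006 m and value of joint motor_plate below 0.07 rad and contact force between the fingers and wedge above 2 N and contact force between offcut and motor_plate below 0.5 N and angle between the x axis of wedge and the x axis of polisher, either way round below 0.2 rad and x of wedge_tip in the frame of polisher above -0.075 m and y of wedge_tip in the frame of polisher between -0.03 and 0.03 m and angle between wedge's own z axis and vertical below 0.07 rad and height (world z) of wedge below 0.004 m and linear speed of wedge below 0.01 m/s); the arm keeps its last pose, push and grip.
It fails at once if the wedge goes under load before the stop button is down (value of joint stop_button below 0.006 m and contact force between wedge and motor_plate above 1.5 N).
It fails at once if the robot lifts or pushes the motor plate itself (contact force between any of the fingers, the arm and motor_plate above 4 N).
It fails at once if the offcut or the jar is pushed away (over 40 mm) or the jar tipped over (distance of any of offcut, screw_jar from where it was at the start of the episode above 0.04 m or angle between screw_jar's own z axis and vertical above 0.5 rad).
It also fails if it takes over 43 s, if anything falls off the work surface, if the arm or the gripper's body presses on something with over 40 N, if the wrist force passes 120 N, or if a joint passes its speed limit or range.

## Working session

There is one attempt and no reset: what is moved stays moved. The work goes in short steps, Python scripts to look and compute and a tool call to move; the robot and the scene stay as the last step left them, time stands still between calls to the robot, and variables do not carry over. Pictures are saved under pics/ and viewed, at most 10 in all, crops included, and the job is handed in when it is done.

Besides the shell and the picture viewer there is one more tool, called after ">>>" by a JSON object that holds its "name" and its "arguments", one argument or row to a line. carry_out: Moves the arm, as the interface text tells. Its arguments: {"type":"object","properties":{"increments":{"type":"array"},"grip_force":{"type":"number"}},"required":["increments"]}

```bash
mkdir -p pics
cat > h.py <<'E'
import numpy as np, cv2, pickle
from rig import sensors, optics, job, arm
from scipy.spatial.transform import Rotation as R
def cloud(d,pose=None):
    P=d['pose'] if pose is None else pose
    z=d['depth'];h,w=z.shape
    v,u=np.mgrid[0:h,0:w]
    K=d['mtx']
    c=np.stack([(u-K[0,2])/K[0,0]*z,-(v-K[1,2])/K[1,1]*z,-z,np.ones_like(z)],-1)
    p=(c@np.array(P).T)[...,:3]; p[z<=0]=np.nan
    return p
E
python3 - <<'E'
from h import *
o=sensors.get_obs();print(o)
for n in('top','scene'):
    d=optics.get_image(n);print(d.keys(),d['mtx'],d['pose'])
    pickle.dump(dict(d),open(n+'.pkl','wb'));cv2.imwrite(f'pics/{n}.png',d['img'])
E
```

```text
{'t': 0.0, 'q': array([ 1.26902496e+00,  1.26369097e-01, -4.06346313e-02,  1.40539608e+00,
       -9.48042716e-06,  1.57075567e+00]), 'dq': array([-0.000653  ,  0.00127367,  0.00070405, -0.00164014,  0.00146616,
       -0.00034309]), 'effort': array([-6.46918998e-04, -4.35912645e+01,  3.52923560e+01,  1.73434394e-02,
       -5.98340739e-05,  1.75825238e-05]), 'eef_pos': array([0.15591441, 0.50087507, 0.230522  ]), 'ee_rot': array([ 1.50293663e-01,  9.88641073e-01, -7.93341494e-04, -1.15842430e-04]), 'contact_force': array([ 0.35616361, -0.45581619, -0.02790719]), 'moment': array([ 0.04662151, -0.00014332, -0.01590135]), 'finger_force': 0.0, 'gripper_width': 0.9989115780921957}
dict_keys(['img', 'depth', 'mtx', 'pose']) [[374.54175831   0.         319.87039305]
 [  0.         374.54175831 207.12001176]
 [  0.           0.           1.        ]] [[-0.01839033  0.99660337 -0.08027147  0.31259357]
 [-0.99966985 -0.01688713  0.01936536  0.0468889 ]
 [ 0.01794403  0.08060111  0.99658491  1.15584437]
 [ 0.          0.          0.          1.        ]]
dict_keys(['img', 'depth', 'mtx', 'pose']) [[446.74953293   0.         317.36470836]
 [  0.         446.74953293 198.01768475]
 [  0.           0.           1.        ]] [[ 0.83549117  0.24430546 -0.49220864 -0.09812032]
 [-0.54894722  0.33076895 -0.76762547 -0.71881835]
 [-0.02472776  0.91154086  0.41046534  0.5570608 ]
 [ 0.          0.          0.          1.        ]]
```

View pics/top.png

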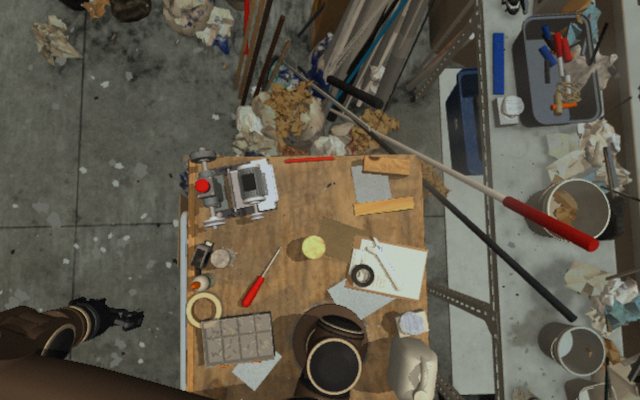

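View pics/scene.png

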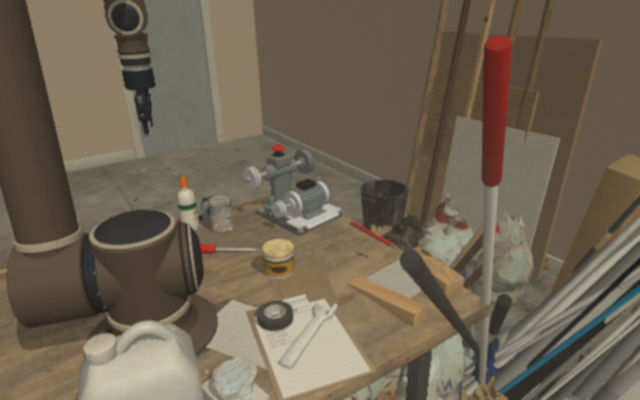

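The top view shows the polisher at about (235,190) with the red button at (203,186) and its lip toward +column. The wedge and offcut look to be at (383,207) and (385,165), and there is a yellow tin at (313,247). Next I'll measure from depth and an enlarged crop.

Run:
```python
from h import *
d=pickle.load(open('top.pkl','rb'));p=cloud(d)
im=d['img']
a=cv2.resize(im[140:230,180:290],None,fx=5,fy=5,interpolation=cv2.INTER_CUBIC)[:, :400]
b=cv2.resize(im[140:230,345:425],None,fx=5,fy=5,interpolation=cv2.INTER_CUBIC)
cv2.imwrite('pics/crop.png',np.hstack([cv2.resize(im[140:230,180:290],None,fx=4,fy=4,interpolation=cv2.INTER_CUBIC),cv2.resize(im[140:230,345:425],None,fx=4,fy=4,interpolation=cv2.INTER_CUBIC)]))
np.set_printoptions(precision=3,suppress=True)
for u,v in[(203,186),(383,207),(385,165),(313,247),(220,258),(330,180),(360,210),(408,204),(270,185)]: print(u,v,p[v,u])
# blobs above table
z=p[...,2];m=((z>0.003)&(z<0.3)&(p[...,0]>0.1)&(p[...,0]<0.75)).astype(np.uint8);m[:,:185]=0;m[:,430:]=0
n,l,s,c=cv2.connectedComponentsWithStats(m)
for i in range(1,n):
    if s[i,4]>60:
        q=p[l==i];print(s[i],np.nanmedian(q,0),np.nanmax(q[:,2]),cv2.minAreaRect((q[:,:2]*1000).astype(np.float32)))
```

```text
203 186 [0.451 0.33  0.187]
383 207 [ 0.402 -0.169  0.012]
385 165 [ 0.527 -0.174  0.042]
313 247 [0.285 0.048 0.061]
220 258 [0.259 0.311 0.085]
330 180 [ 0.49  -0.009  0.002]
360 210 [ 0.395 -0.1    0.002]
408 204 [ 0.409 -0.244  0.025]
270 185 [0.474 0.175 0.025]
[ 189  148   90   83 4331] [0.456 0.282 0.075] 0.19114510739331003 ((465.48992919921875, 283.66729736328125), (234.53211975097656, 249.15870666503906), 10.286015510559082)
[416 153  14  12  81] [ 0.548 -0.293  0.038] 0.07022101259995295 ((547.0226440429688, -293.6827392578125), (47.57988357543945, 13.944786071777344), 31.04190444946289)
[285 156  51   8 170] [0.555 0.057 0.007] 0.012247849008918177 ((557.2594604492188, 52.60116195678711), (18.4948787689209, 156.05685424804688), 3.6639773845672607)
[361 156  49  23 850] [ 0.522 -0.174  0.043] 0.05243109579169403 ((529.8452758789062, -181.6026611328125), (153.50076293945312, 61.97028350830078), 83.96434783935547)
[354 197  60  19 725] [ 0.405 -0.174  0.016] 0.034593628236285756 ((405.82586669921875, -169.81105041503906), (40.771278381347656, 179.24493408203125), 4.975390434
[... 304 characters left out ...]
 66.73179626464844), 88.9556655883789)
[ 186  241   51   72 1588] [0.237 0.357 0.06 ] 0.15178198441899582 ((199.17347717285156, 352.8013916015625), (125.52798461914062, 212.6346435546875), 83.38070678710938)
[240 247  41  62 355] [0.162 0.226 0.021] 0.03141344788973721 ((197.75111389160156, 209.52304077148438), (29.90699005126953, 212.8119659423828), 60.07938766479492)
[313 301  32   8 109] [0.105 0.003 0.009] 0.018121367305225844 ((109.75768280029297, 4.233188629150391), (19.40471839904785, 93.2894515991211), 0.07077749073505402)
[319 315  20   6  78] [0.102 0.009 0.155] 0.17608197553537352 ((102.44252014160156, 10.449275016784668), (49.07200622558594, 4.705055236816406), 89.78681182861328)
```

View pics/crop.png

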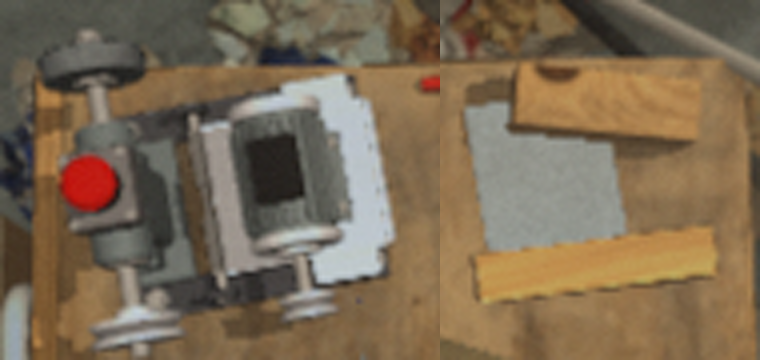

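The crop shows the wedge with its thin end at crop (480,277), which is +y, facing the machine. The heel is at (715,252). The offcut is above it, and the plate's front edge runs from (352,75) to (388,245). Now I'll fit the polisher's axes.

Run:
```python
from h import *
np.set_printoptions(precision=4,suppress=True)
d=pickle.load(open('top.pkl','rb'));p=cloud(d);im=d['img'].astype(int)
reg=np.zeros(im.shape[:2],bool);reg[140:235,185:285]=1
red=reg&(im[...,2]>150)&(im[...,1]<70)&(im[...,0]<70)&(p[...,2]>.17)
b=np.nanmedian(p[red],0);b[:2]=(np.nanmin(p[red],0)+np.nanmax(p[red],0))[:2]/2;print('button',b,red.sum(),np.ptp(p[red],axis=0))
# front edge of plate: per row the largest column with white and height 12..45mm
E=[]
for v in range(160,202):
    c=[u for u in range(250,285) if .012<p[v,u,2]<.045]
    if c: E.append(p[v,c[-1]])
E=np.array(E);print(E[::4])
l=cv2.fitLine(E[:,:2].astype(np.float32),cv2.DIST_HUBER,0,.003,.001).ravel();print('edge',l)
yd=l[:2]*np.sign(l[0]); x=np.array([-yd[1],yd[0]]);x*=np.sign(x[1]);print('yaw edge',np.degrees(np.arctan2(x[1],x[0])))
# shaft/wheel points: height 100..160
m=reg&(p[...,2]>.06)&(p[...,2]<.16)
for y in range(1):
    hi=m&(np.arange(640)[None]<225); q=p[hi]
    q=q[np.abs(q[:,0]-b[0])>.06]
    l=cv2.fitLine(q[:,:2].astype(np.float32),cv2.DIST_HUBER,0,.003,.001).ravel();print('shaft',l,len(q),q.min(0),q.max(0))
    yd=l[:2];x=np.array([-yd[1],yd[0]]);x*=np.sign(x[1]);print('yaw shaft',np.degrees(np.arctan2(x[1],x[0])))
for yaw in(98,100,102):
    r=np.radians(yaw);print(yaw,'lip',b[:2]-.174*np.array([np.cos(r),np.sin(r)]))
print('edge ends',E[0],E[-1])
o=sensors.get_obs();Rm=R.from_quat(o['ee_rot']).as_matrix()
print(Rm.T@(np.array([b[0],b[1],.215])-o['eef_pos'])*20)
```

```text
button [0.4539 0.3359 0.1855] 129 [0.0325 0.0334 0.0137]
[[0.5517 0.1903 0.0209]
 [0.5394 0.1875 0.0197]
 [0.527  0.1693 0.0185]
 [0.5147 0.1665 0.0176]
 [0.5016 0.1661 0.022 ]
 [0.4896 0.1634 0.0198]
 [0.4774 0.1606 0.0187]
 [0.4652 0.1578 0.017 ]
 [0.4529 0.1579 0.0174]
 [0.4402 0.1547 0.0201]
 [0.4281 0.1549 0.0193]]
edge [0.9829 0.1843 0.4819 0.1623]
yaw edge 100.61759
shaft [0.9857 0.1687 0.4662 0.3354] 572 [0.3405 0.2899 0.0845] [0.567  0.3857 0.158 ]
yaw shaft 99.71491
98 lip [0.4781 0.1636]
100 lip [0.4841 0.1645]
102 lip [0.4901 0.1657]
edge ends [0.5517 0.1903 0.0209] [0.4244 0.1573 0.026 ]
[-6.6714 -1.3795  0.314 ]
```

>>> {"name": "carry_out", "arguments": {
  "increments": [0,0,0,-0.667,-0.138,0,-1,0,0,0,-0.667,-0.138,0,-1,0,0,0,-0.667,-0.138,0,-1,0,0,0,-0.667,-0.138,0,-1,0,0,0,-0.667,-0.138,0,-1,0,0,0,-0.667,-0.138,0,-1,0,0,0,-0.667,-0.138,0,-1,0,0,0,-0.667,-0.138,0,-1,0,0,0,-0.667,-0.138,0,-1,0,0,0,-0.667,-0.138,0,-1,0,0,0,0,0,0,-1,0,0,0,0,0,0,-1,0,0,0,0,0,0,-1]
}}

```text
t: 1.4
eef_pos: [0.4533, 0.3365, 0.2311]
ee_rot: [0.15, 0.989, -0.0, -0.0]
contact_force: [-0.0, 0.3, -0.2]
gripper_width: 0.001
finger_force: 0.0
```

>>> {"name": "carry_out", "arguments": {
  "increments": [0,0,0,0,0,0.2,-1,0,0,0,0,0,0.2,-1,0,0,0,0,0,0.2,-1,0,0,0,0,0,0.2,-1,0,0,0,0,0,0.04,-1,0,0,0,0,0,0.04,-1,0,0,0,0,0,0.04,-1,0,0,0,0,0,0.04,-1,0,0,0,0,0,0.04,-1,0,0,0,0,0,0.04,-1,0,0,0,0,0,0,-1,0,0,0,0,0,0,-1]
}}

```text
t: 2.6
eef_pos: [0.4541, 0.3364, 0.1795]
ee_rot: [0.15, 0.989, 0.0, 0.0]
contact_force: [-2.8, -0.6, 4.5]
gripper_width: -0.002
finger_force: 2.5
```

>>> {"name": "carry_out", "arguments": {
  "increments": [0,0,0,0,0,0.02,-1,0,0,0,0,0,0.02,-1,0,0,0,0,0,0.02,-1,0,0,0,0,0,0,-1,0,0,0,0,0,0,-1]
}}

```text
t: 3.1
eef_pos: [0.4542, 0.3364, 0.1793]
ee_rot: [0.15, 0.989, 0.001, 0.001]
contact_force: [-7.6, -2.7, 20.7]
gripper_width: -0.001
finger_force: 10.1
```

>>> {"name": "carry_out", "arguments": {
  "increments": [0,0,0,0,0,-0.5,-1,0,0,0.94,0,0,-1,0,0,0,0.94,0,0,-0.3,1,0,0,0.94,0,0,0,1,0,0,0.94,0,0,0,1,0,0,0.94,0,0,0,1,0,0,0.94,0,0,0,1,0,0,0.94,0,0,0,1,0,0,0.94,0,0,0,1,0,0,0.94,0,0,0,1,0,0,0.94,0,0,0,1,0,0,0.94,0,0,0,1,0,0,0.94,0,0,0,1,0,0,0,0,0,0,1]
}}

```text
t: 4.5
eef_pos: [0.4544, 0.3363, 0.2657]
ee_rot: [0.676, 0.737, -0.0, 0.0]
contact_force: [0.4, -0.1, 0.5]
gripper_width: 1.0
finger_force: 0.0
```

```bash
cat >> h.py <<'E'
def to(t,yaw=None):
    "tool-axis shift in units (and turn about tool z in units) to world target; yaw = wanted direction of tool y, deg"
    o=sensors.get_obs();M=R.from_quat(o['ee_rot']).as_matrix()
    y=np.degrees(np.arctan2(M[1,1],M[0,1]))
    print('pos',o['eef_pos'].round(4),'yaw',round(y,2),'shift',(M.T@(np.array(t)-o['eef_pos'])*20).round(3),'tilt',M[:,2].round(4))
    if yaw is not None: print('turn z',round(-(((yaw-y+90)%180)-90)/6,3))
E
python3 - <<'E'
from h import *
to([.408,-.20,.25],5)
E
```

```text
pos [0.4544 0.3363 0.2657] yaw 5.01 shift [-10.605  -1.86    0.318] tilt [ 1.e-04 -3.e-04 -1.e+00]
turn z 0.001
```

>>> {"name": "carry_out", "arguments": {
  "increments": [0,0,0,-0.757,-0.133,0.02,1,0,0,0,-0.757,-0.133,0.02,1,0,0,0,-0.757,-0.133,0.02,1,0,0,0,-0.757,-0.133,0.02,1,0,0,0,-0.757,-0.133,0.02,1,0,0,0,-0.757,-0.133,0.02,1,0,0,0,-0.757,-0.133,0.02,1,0,0,0,-0.757,-0.133,0.02,1,0,0,0,-0.757,-0.133,0.02,1,0,0,0,-0.757,-0.133,0.02,1,0,0,0,-0.757,-0.133,0.02,1,0,0,0,-0.757,-0.133,0.02,1,0,0,0,-0.757,-0.133,0.02,1,0,0,0,-0.757,-0.133,0.02,1,0,0,0,0,0,0,1,0,0,0,0,0,0,1]
}}

```text
t: 6.1
eef_pos: [0.4075, -0.2006, 0.2519]
ee_rot: [0.676, 0.737, -0.0, -0.0]
contact_force: [-0.3, 0.4, 0.3]
gripper_width: 1.002
finger_force: 0.0
```

Run:
```python
from h import *
np.set_printoptions(precision=4,suppress=True)
o=sensors.get_obs();d=optics.get_image('wrist')
T=np.eye(4);T[:3,:3]=R.from_quat(o['ee_rot']).as_matrix();T[:3,3]=o['eef_pos']
p=cloud(d,T@d['mount']);cv2.imwrite('pics/w1.png',d['img'])
pickle.dump((dict(d),p),open('w1.pkl','wb'))
z=p[...,2];tab=np.nanmedian(z[(abs(z)<.01)]);print('table',tab)
m=((z>tab+.0028)&(z<.1)).astype(np.uint8)
m=cv2.morphologyEx(m,cv2.MORPH_OPEN,np.ones((3,3)))
n,l,s,c=cv2.connectedComponentsWithStats(m)
for i in range(1,n):
    if s[i,4]>300:
        q=p[l==i];print(s[i],np.nanmedian(q,0),np.nanmax(q[:,2]),cv2.minAreaRect((q[:,:2]*1000).astype(np.float32)))
```

```text
table 5.512791212605728e-05
[   0    0   63   57 2599] [ 0.0639 -0.0705  0.0107] 0.022744359349328724 ((61.457672119140625, -71.12147521972656), (102.08843231201172, 39.484519958496094), 38.572059631347656)
[  103    21   144   201 14654] [ 0.2224 -0.1486  0.0053] 0.02509645148015799 ((214.95364379882812, -174.34457397460938), (228.73095703125, 167.48426818847656), 73.70953369140625)
[ 305   63   33  151 4628] [ 0.407  -0.1693  0.0155] 0.029882012349148057 ((407.3515319824219, -173.01318359375), (38.02259063720703, 179.5303192138672), 5.687047481536865)
[ 384   93   80  125 5982] [ 0.5222 -0.1739  0.044 ] 0.04710099536794626 ((527.171875, -180.2591552734375), (140.20098876953125, 47.456092834472656), 83.42352294921875)
[108  99  27  32 321] [ 0.1614 -0.1596  0.0039] 0.005982944834839021 ((161.65597534179688, -162.24447631835938), (29.063650131225586, 33.92632293701172), 33.516357421875)
[   0  125   78   87 5073] [ 0.0785 -0.2351  0.0425] 0.06536904171593394 ((59.069053649902344, -232.50927734375), (76.891845703125, 107.21672821044922), 13.528132438659668)
[ 273  246   85   76 1452] [ 0.4135 -0.3439  0.0587] 0.0999532225323107 ((420.830078125, -342.804931640625), (110.9769058227539, 17.47454261779785), 28.391088485717773)
```

View pics/w1.png

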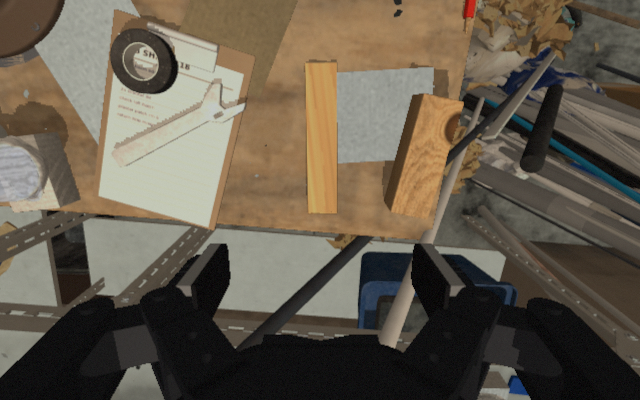

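The wrist view shows the wedge at (305..338, 62..213) px, clear of the offcut at (385..462, 95..215). The depth fit gives 38 x 179.5 mm, centre (0.407,-0.173), yaw 95.7°. I'll grip it 60 mm behind centre.

Run:
```python
from h import *
to([.413,-.232,.004],5.7)
```

```text
pos [ 0.4076 -0.1998  0.252 ] yaw 5.06 shift [-0.654  0.053  4.96 ] tilt [-4.e-04  4.e-04 -1.e+00]
turn z -0.107
```

>>> {"name": "carry_out", "arguments": {
  "increments": [0,0,-0.107,-0.327,0.027,0.6,1,0,0,0,-0.327,0.027,0.6,1,0,0,0,0,0,0.6,1,0,0,0,0,0,0.6,1,0,0,0,0,0,0.6,1,0,0,0,0,0,0.6,1,0,0,0,0,0,0.6,1,0,0,0,0,0,0.3,1,0,0,0,0,0,0.2,1,0,0,0,0,0,0.1,1,0,0,0,0,0,0.1,1,0,0,0,0,0,0,1,0,0,0,0,0,0,1],
  "grip_force": 25
}}

```text
t: 7.45
eef_pos: [0.4139, -0.2323, 0.008]
ee_rot: [0.671, 0.741, 0.0, 0.001]
contact_force: [-0.5, -0.4, -0.1]
gripper_width: 1.001
finger_force: 0.0
```

>>> {"name": "carry_out", "arguments": {
  "increments": [0,0,0,0,0,0.08,1,0,0,0,0,0,0,0.2,0,0,0,0,0,0,-0.1,0,0,0,0,0,0,-0.3,0,0,0,0,0,0,-0.6,0,0,0,0,0,0,-1,0,0,0,0,0,0,-1,0,0,0,0,0,0,-1,0,0,0,0,0,0,-1,0,0,0,0,0,0,-1],
  "grip_force": 40
}}

```text
t: 8.45
eef_pos: [0.4136, -0.2322, 0.0036]
ee_rot: [0.671, 0.741, 0.0, 0.0]
contact_force: [0.7, -0.1, 4.7]
gripper_width: 0.435
finger_force: 41.2
```

Run:
```python
from h import *
o=sensors.get_obs();print(o['contact_force'],o['finger_force'],o['gripper_width'])
r=np.radians(100);x=np.array([np.cos(r),np.sin(r)]);lip=np.array([.4841,.1645])
# grip 60 behind wedge centre -> 150 behind the tip; stand tip 25 mm short of lip
g=lip-x*(.150+.025);print(g)
to([g[0],g[1],.012],10)
```

```text
[ 0.72008755 -0.0545745   4.73080644] 41.23187349177897 0.43495991042387205
[ 0.51448843 -0.00784136]
pos [ 0.4136 -0.2322  0.0036] yaw 5.67 shift [ 4.267  2.451 -0.17 ] tilt [ 4.e-04 -4.e-04 -1.e+00]
turn z -0.722
```

>>> {"name": "carry_out", "arguments": {
  "increments": [0,0,0,0,0,-0.1,-1,0,0,0,0,0,-0.1,-1,0,0,0,0.39,0,0,-1,0,0,0,0.39,0,0,-1,0,0,0,0.39,0,0,-1,0,0,0,0.39,0,0,-1,0,0,0,0.39,0,0,-1,0,0,0,0.39,0,0,-1,0,0,0,0.39,0,0,-1,0,0,0,0.39,0,0,-1,0,0,0,0.39,0,0,-1,0,0,0,0.39,0,0,-1,0,0,-0.12,0,0.4,0,-1,0,0,-0.12,0,0.4,0,-1,0,0,-0.12,0,0.4,0,-1,0,0,-0.12,0,0.4,0,-1,0,0,-0.12,0,0.4,0,-1,0,0,-0.12,0,0.4,0,-1,0,0,0,0,0,0,-1,0,0,0,0,0,0,-1],
  "grip_force": 60
}}

```text
t: 10.45
eef_pos: [0.5124, -0.0224, 0.0129]
ee_rot: [0.643, 0.766, -0.0, -0.001]
contact_force: [-0.7, 0.1, -0.7]
gripper_width: 0.426
finger_force: 60.8
```

Run:
```python
from h import *
o=sensors.get_obs();d=optics.get_image('wrist')
T=np.eye(4);T[:3,:3]=R.from_quat(o['ee_rot']).as_matrix();T[:3,3]=o['eef_pos']
pickle.dump((dict(d),cloud(d,T@d['mount'])),open('w2.pkl','wb'))
t=optics.get_image('top');pickle.dump(dict(t),open('t2.pkl','wb'))
tc=cv2.resize(t['img'][130:250,180:400],(640,349),interpolation=cv2.INTER_CUBIC)
cv2.imwrite('pics/w2.png',cv2.resize(np.vstack([d['img'],tc]),(512,599)))
to([.5145,-.0078,.012],10)
```

```text
pos [ 0.5118 -0.0225  0.013 ] yaw 9.98 shift [0.28  0.104 0.02 ] tilt [-0.0015  0.     -1.    ]
turn z -0.004
```

View pics/w2.png

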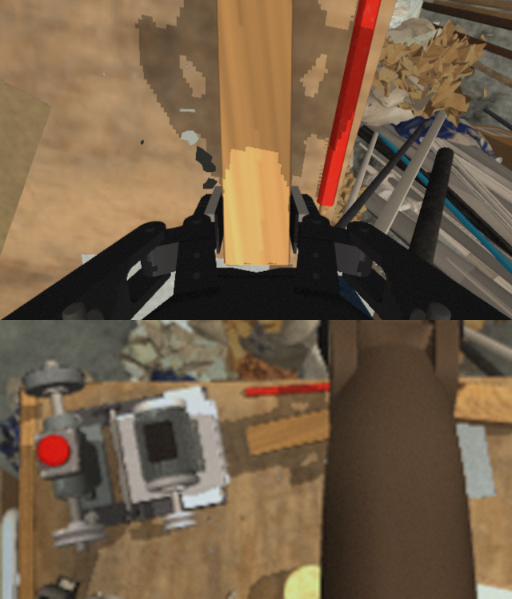

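The wedge is held straight in the wrist view. In the top crop its centre line from (330,425) to (248,440) points at the plate's middle, about (217,445). Next I'll check the numbers.

Run:
```python
from h import *
np.set_printoptions(precision=4,suppress=True)
for nm in('w2','t2'):
    q=pickle.load(open(nm+'.pkl','rb'));p=q[1] if nm=='w2' else cloud(q)
    x,y,z=p[...,0],p[...,1],p[...,2]
    m=(abs(x-(.5118-.176*(y+.0225)))<.035)&(y>0.01)&(y<.145)&(z>.005)&(z<.05)
    q=p[m];print(nm,len(q),cv2.minAreaRect((q[:,:2]*1000).astype(np.float32)),'tip y',np.percentile(q[:,1],99.5))
    A=np.c_[q[:,:2],np.ones(len(q))];c=np.linalg.lstsq(A,q[:,2],rcond=None)[0];s=np.array([-.174,.985])
    print('slope',c[:2]@s,c[:2]@[.985,.174],'z at grip+60',c@[.5118-.0104,-.0225+.059,1],'tip z top',c@[.5118-.026,-.0225+.1477,1])
```

```text
w2 17992 ((500.6219482421875, 46.28627014160156), (38.25958251953125, 80.20804595947266), 10.425477027893066) tip y 0.08672191767794993
slope -0.1401093162249654 0.000353927948867051 z at grip+60 0.025209361278556244 tip z top 0.012594111882940219
t2 462 ((497.5062561035156, 83.30683135986328), (49.48877716064453, 128.48448181152344), 10.561182975769043) tip y 0.1294662987262118
slope -0.13487261618429655 0.010847420424773414 z at grip+60 0.02490409813976961 tip z top 0.012761065984899444
```

>>> {"name": "carry_out", "arguments": {
  "increments": [0,0,0,0,0.08,0.06,-1,0,0,0,0,0,0.06,-1,0,0,0,0,0,0.05,-1,0,0,0,0,0,0,-1,0,0,0,0.2,0,0,-1,0,0,0,0.2,0,0,-1,0,0,0,0.2,0,0,-1,0,0,0,0.2,0,0,-1,0,0,0,0.2,0,0,-1,0,0,0,0.2,0,0,-1,0,0,0,0.2,0,0,-1,0,0,0,0.2,0,0,-1,0,0,0,0,0,0,-1,0,0,0,0,0,0,-1]
}}

```text
t: 11.95
eef_pos: [0.5031, 0.0573, 0.0048]
ee_rot: [0.643, 0.766, -0.0, 0.0]
contact_force: [-0.6, -0.9, -1.3]
gripper_width: 0.428
finger_force: 60.8
```

```bash
cat > look.py <<'E'
from h import *
import sys
np.set_printoptions(precision=4,suppress=True)
to([.4841-np.cos(np.radians(100))*.057,.1645-np.sin(np.radians(100))*.057,.0043],10)
t=optics.get_image('top');p=cloud(t);pickle.dump(dict(t),open(sys.argv[1]+'.pkl','wb'))
p0=cloud(pickle.load(open('top.pkl','rb')))
# white front part of the plate: height change
r=np.radians(100);X=np.array([np.cos(r),np.sin(r)]);lip=np.array([.4841,.1645])
d=p0[...,:2]-lip;a=d@X;b=d@[X[1],-X[0]]
for lo,hi in((.0,.01),(.01,.02),(.02,.03)):
    m=(a>lo)&(a<hi)&(abs(b)<.05)&(p0[...,2]<.06);print(lo,m.sum(),'z0',np.nanmedian(p0[m][:,2]),'dz',np.nanmedian((p-p0)[m][:,2]))
E
python3 look.py a1
```

```text
pos [0.5031 0.0573 0.0048] yaw 10.03 shift [ 1.038 -0.002  0.01 ] tilt [ 0.     -0.0003 -1.    ]
turn z 0.004
0.0 109 z0 0.02170659943294151 dz 0.00012023340183198172
0.01 109 z0 0.022316094779396334 dz -0.00010566907324238706
0.02 112 z0 0.02407080920703153 dz 0.0004047142543627258
```

>>> {"name": "carry_out", "arguments": {
  "increments": [0,0,0,0,0,0.02,-1,0,0,0,0.1,0,0,-1,0,0,0,0.1,0,0,-1,0,0,0,0.1,0,0,-1,0,0,0,0.1,0,0,-1,0,0,0,0.1,0,0,-1,0,0,0,0.1,0,0,-1,0,0,0,0.1,0,0,-1,0,0,0,0,0,0,-1,0,0,0,0,0,0,-1]
}}

```text
t: 13.0
eef_pos: [0.497, 0.0912, 0.0037]
ee_rot: [0.643, 0.766, -0.001, 0.0]
contact_force: [1.3, -4.7, -1.2]
gripper_width: 0.433
finger_force: 60.8
```

```bash
python3 look.py a2
```

```text
pos [0.497  0.0912 0.0037] yaw 9.98 shift [ 0.349 -0.    -0.013] tilt [ 0.     -0.0015 -1.    ]
turn z -0.003
0.0 109 z0 0.02170659943294151 dz 0.5054764305620802
0.01 109 z0 0.022316094779396334 dz 0.48940845431485136
0.02 112 z0 0.02407080920703153 dz 0.0029176746427053146
```

>>> {"name": "carry_out", "arguments": {
  "increments": [0,0,0,0.08,0,0,-1,0,0,0,0.08,0,0,-1,0,0,0,0.08,0,0,-1,0,0,0,0,0,0,-1,0,0,0,0,0,0,-1,0,0,0,0,0,0,-1,0,0,0,0,0,0,-1,0,0,0,0,0,0,-1]
}}

```text
t: 13.85
eef_pos: [0.4949, 0.103, 0.0037]
ee_rot: [0.643, 0.766, -0.0, 0.0]
contact_force: [0.3, -5.3, -1.8]
gripper_width: 0.431
finger_force: 60.7
```

```bash
python3 look.py a3
python3 - <<'E'
from h import *
o=sensors.get_obs();print(o['contact_force'],o['finger_force'],o['dq'].round(4))
p0=cloud(pickle.load(open('top.pkl','rb')));t=pickle.load(open('a3.pkl','rb'));p=cloud(t)
r=np.radians(100);X=np.array([np.cos(r),np.sin(r)]);lip=np.array([.4841,.1645])
d=p0[...,:2]-lip;a=d@X;b=d@[X[1],-X[0]];dz=(p-p0)[...,2]
for lo in np.arange(.01,.11,.01):
    m=(a>lo)&(a<lo+.01)&(abs(b)<.057)&(abs(dz)<.02)&(p0[...,2]<.12)
    print(round(lo,2),m.sum(),np.nanmedian(dz[m]).round(4))
d=optics.get_image('wrist');s=optics.get_image('scene')['img'][130:260,200:380]
cv2.imwrite('pics/a3.png',np.hstack([cv2.resize(s,(480,347)),cv2.resize(d['img'],None,fx=.48,fy=347/400)]))
E
```

```text
pos [0.4949 0.103  0.0037] yaw 9.97 shift [ 0.108  0.001 -0.012] tilt [-0.0002 -0.0005 -1.    ]
turn z -0.004
0.0 109 z0 0.02170659943294151 dz 0.5183220174787616
0.01 109 z0 0.022316094779396334 dz 0.5087354056463664
0.02 112 z0 0.02407080920703153 dz 0.4966303043494616
[ 0.94849904 -4.71465124 -2.46532474] 60.72271451354027 [ 0.     -0.0004 -0.001   0.0008 -0.0015 -0.0003]
0.01 0 nan
0.02 0 nan
0.03 120 -0.0006
0.04 157 0.0001
0.05 149 0.0022
0.06 133 0.0023
0.07 130 0.0021
0.08 88 0.0029
0.09 84 0.0071
0.1 25 0.0
  return np.nanmean(a, axis, out=out, keepdims=keepdims)
```

View pics/a3.png

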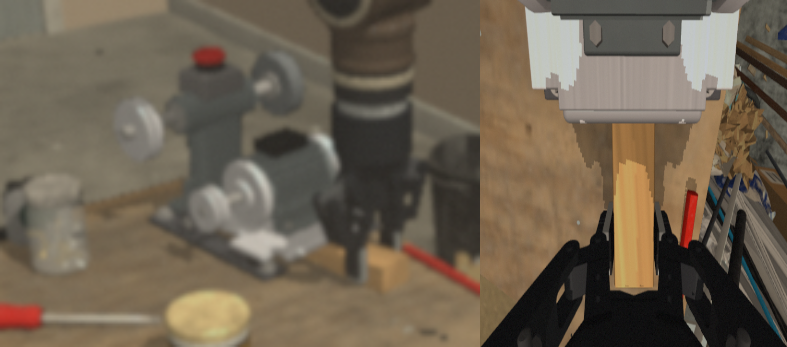

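The wrist view shows the wedge straight under the middle of the lip, with the lip bar at crop (565..700, 118). I'll measure the lip height from the wrist depth.

Run:
```python
from h import *
np.set_printoptions(precision=4,suppress=True)
o=sensors.get_obs();d=optics.get_image('wrist')
T=np.eye(4);T[:3,:3]=R.from_quat(o['ee_rot']).as_matrix();T[:3,3]=o['eef_pos'];p=cloud(d,T@d['mount'])
# image cols: wrist px = (c-480)/.48 ; rows c*400/347
for c in (190,240,275,310,370,420,450): 
    col=p[125:147,c];print(c,'lip top z',np.nanmax(col[:,2]),col[np.nanargmax(col[:,2])])
w=p[:, 315:335].reshape(-1,3);w=w[(w[:,2]<.035)]
m=p[150:240,290:350].reshape(-1,3);A=np.c_[m[:,:2],np.ones(len(m))];k=np.linalg.lstsq(A,m[:,2],rcond=None)[0];print('slope',k[:2]@[-.174,.985],k[:2]@[.985,.174],'at lip',k@[.4841,.1645,1])
z=p[150:300,150:250,2];print('table',np.nanmedian(z))
print(o['contact_force'],o['eef_pos'])
```

```text
190 lip top z 0.02677686761913023 [0.4366 0.1533 0.0268]
240 lip top z 0.02707475754185902 [0.4552 0.1589 0.0271]
275 lip top z 0.02721741226686611 [0.4682 0.1615 0.0272]
310 lip top z 0.02623724550435942 [0.4812 0.1637 0.0262]
370 lip top z 0.027235336196007473 [0.5035 0.1677 0.0272]
420 lip top z 0.02719957389446004 [0.5224 0.1695 0.0272]
450 lip top z 0.02665327024130766 [0.5339 0.1711 0.0267]
 ** On entry to DLASCL parameter number  4 had an illegal value
 ** On entry to DLASCL parameter number  4 had an illegal valueTraceback (most recent call last):
  File "<stdin>", line 9, in <module>
    x, resids, rank, s = _umath_linalg.lstsq(a, b, rcond,
                         ~~~~~~~~~~~~~~~~~~~^^^^^^^^^^^^^
                                             signature=signature)
                                             ^^^^^^^^^^^^^^^^^^^^
    raise LinAlgError("SVD did not converge in Linear Least Squares")
numpy.linalg.LinAlgError: SVD did not converge in Linear Least Squares
```

```bash
python3 -c "
from rig import job
print(job.sign_off())"
```

```text
the job is handed in; nothing more can be done
None
```

The job is handed in: the stop button is down at its end stop, and the wedge is held flat under the middle of the lip, with the lip measured at about 5 mm up; the offcut and jar weren't touched, and sign-off returned no verdict.

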